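Pack the full lens jars into the latched case

TASK

Some of the black-lidded jars hold an enlarger lens in their foam, the others only foam, and only their heft tells which. Flip the red toggle latch of the grey case open, lift the lid right up, stand every heavy jar in the case and every light one in the print tray on the right; once the case is packed, shut the lid fully and flip the latch closed again. Leave the two dropper bottles and the black film canister alone.

Things in the scene. Friction and masses are not known exactly. Their poses are not given: they have to be found in the camera images.
- case_in (a point): Centre of the inner floor of the grey latched case (fixed), 6 mm above the bench. Outside 120 mm (x) x 240 mm (y) x 55 mm high, inside 110 x 230 mm. This frame's x points from the case's front (latch side, toward the robot) to its back (hinge), y to the case's left, z up.
- lid (a joint): Angle of the lid about the case's back edge, rad: 0 shut, 1.6 fully up (upright). The hinge is stiff (about 0.3 N m of friction): the lid stays where it is left. Lid 126 x 244 x 9 mm, 0.25 kg; shut, its top is 65 mm above the bench.
- lid_hinge (a point): Mid-point of the lid's hinge line, on the back upper edge of the case, 60 mm behind the case's centre, 55 mm above the bench.
- lid_handle (a point): Middle of the round grip bar of the lid's black bridge handle: 10 mm thick, 80 mm long, parallel to the hinge. Lid shut: 95 mm before the hinge, 44 mm above it, 34 mm clear over the lid, 45 mm right of the case's centre. The bar may turn between the fingers. Lid fully up: the bar is behind it, 95 mm above the hinge; the lid is 34 mm before the bar and reaches 30 mm higher.
- latch (a joint): Angle of the over-centre toggle latch on the case's front, rad: 0 closed (red lever leaning 0.26 rad from upright toward the lid, its cross bar holding the lid down), 1.0 open (leaning 0.74 rad out toward the robot). A spring snaps it to the nearer end, past 0.5; about 0.2 N m, 3 N at the tip, to start it. The lid moves to or from shut only with the latch open.
- latch_pivot (a point): Pivot of the latch, 78 mm before the case's centre, 55 mm to the left of its centre line, 46 mm above the bench; its axis is parallel to the lid's hinge.
- latch_tip (a point): Centre of the rounded tip bar (10 mm thick, 36 mm wide) of the red latch lever, 74 mm from the pivot. Moves with the lever. The lever below it is a plate 4 mm thick, 36 mm wide. Closed, there are about 50 mm of clearance above the lid behind it.
- tray_in (a point): Centre of the floor of the flat grey print tray, 6 mm above the bench (a jar there stands 5 to 12 mm above the bench); fixed. 389 mm long (x) x 306 mm (y) outside, rim 70 mm high, walls sloping; the flat floor is about 340 x 250 mm. x along its length, z up.
- dropper_a: Bystander: orange-brown dropper bottle, 32 mm across, 96 mm tall; origin at the centre of its underside.
- dropper_b: Bystander: orange-brown dropper bottle, 32 mm across, 89 mm tall; origin at the centre of its underside.
- film_can: Bystander: black film canister, 34 mm across, 51 mm tall; origin at the centre of its underside.
- jar_1_mid (a point): Lens jar: clear screw jar with a grey foam insert and a black lid, 54 mm across at the lid (the upper 12 mm), 51 mm below it, 42 mm tall, standing upright; this point is its centre, 21 mm above what it stands on, z along its axis. It either holds a lens in the foam (about 260 g) or only the foam (about 60 g); all look alike. May be absent.
- jar_2_mid (a point): Lens jar: clear screw jar with a grey foam insert and a black lid, 54 mm across at the lid (the upper 12 mm), 51 mm below it, 42 mm tall, standing upright; this point is its centre, 21 mm above what it stands on, z along its axis. It either holds a lens in the foam (about 260 g) or only the foam (about 60 g); all look alike. May be absent.
- jar_3_mid (a point): Lens jar: clear screw jar with a grey foam insert and a black lid, 54 mm across at the lid (the upper 12 mm), 51 mm below it, 42 mm tall, standing upright; this point is its centre, 21 mm above what it stands on, z along its axis. It either holds a lens in the foam (about 260 g) or only the foam (about 60 g); all look alike. May be absent.
- jar_4_mid (a point): Lens jar: clear screw jar with a grey foam insert and a black lid, 54 mm across at the lid (the upper 12 mm), 51 mm below it, 42 mm tall, standing upright; this point is its centre, 21 mm above what it stands on, z along its axis. It either holds a lens in the foam (about 260 g) or only the foam (about 60 g); all look alike. May be absent.
- jar_5_mid (a point): Lens jar: clear screw jar with a grey foam insert and a black lid, 54 mm across at the lid (the upper 12 mm), 51 mm below it, 42 mm tall, standing upright; this point is its centre, 21 mm above what it stands on, z along its axis. It either holds a lens in the foam (about 260 g) or only the foam (about 60 g); all look alike. May be absent.

How it is judged:
By the outcome, as a careful person would: the job done as asked, in the order asked, and still so for the second after the job is handed in, with the robot touching nothing.
Of jar_1, jar_2, jar_3, jar_4, jar_5 only 4 to 5 are there at a start; the rules pass over those that are not, and their reading is None.
At some moment in a run one of jar_1, jar_2, jar_3, jar_4, jar_5 may be knocked a few centimetres aside while the robot is not near it.
It also fails if it takes over 210 s, if anything falls off the work surface, if the arm or the gripper's body presses on something with over 40 N, if the wrist force passes 120 N, or if a joint passes its speed limit or range.

ROBOT

A 6-joint arm with a two-finger parallel gripper is mounted at the origin on a cart in front of the work surface, level with it; the furniture and walls round the work are solid. World frame = base frame: x ahead of the robot, y to its left, z up, the work surface at z = 0. Lengths are in m, angles in degrees, forces in N, time in s.
With the tool pointing down it reaches from about 0.325 to 0.775 m from the base axis. Payload 5.5 kg.
Tool frame: the origin (TCP) lies at the centre of the arm's flange, where the gripper is bolted on; the fingertips stand 182 mm ahead of it and the grasp point (between the pads) lies 163 mm ahead of it; z points along the fingers, y is the line along which they close (so a half turn about z gives the same grasp; the last joint's range is limited). The gripper opens to 88 mm and grips with 3 to 60 N. Pads are 20 mm wide; open, the fingers measure 115 mm over their backs; the gripper's body (75 mm by 178 mm) begins 61 mm behind the grasp point.
Start: joints at [72.955, 5.22, 70.514, -0, 104.267, -3.249], TCP at [0.143, 0.583, 0.405] pointing down, gripper open.
Joint ranges: [-164.24, 164.24], [-49.07, 125.15], [9.68, 141.18], [-86.29, 266.29], [3.28, 154.24], [-151.56, 151.56]. Speed limits (degrees/s): [147.25, 147.25, 172.46, 180, 180, 180].

INTERFACE

Orientations are given as [roll, pitch, yaw] about the fixed x, y, z axes, in that order (R = Rz(yaw) Ry(pitch) Rx(roll)).
In Python, from station import r gives the robot as it stands. The module is installed in compiled form; this text tells all that it offers. Calls block until the motion is done:
- r.reach(position, orientation): joint-space move of the TCP to a pose.
- r.servo_line(position, rotation=None, speed=0.15): straight line of the TCP; rotation=None keeps the orientation; speed is the mean speed in m/s.
- r.move_joints(angles): joint-space move.
- r.let_go() and r.grab(squeeze=None): open the fingers fully, or close them until they stop; squeeze is the grip in N (None keeps the last).
- r.wait(seconds).
- r.inverse_kinematics(position, orientation): joint angles nearest the present ones, or None.
- r.sense(): the state.
- r.snapshot(name): name is "side" or "top" or "wrist"; returns a dict with "frame" (480x640x3 uint8, red, green, blue), "fx", "fy", "cx", "cy" (pixels), "dist_coeffs" ([k1, k2, p1, p2, k3] as OpenCV has them; the pictures are not rectified), "R" (3x3) and "t" (3): a world point X has camera coordinates R X + t. Camera axes: x right, y down, z forward; pixel columns grow to the right and rows downward; lengths in m; the calibration is good to about 2 mm. A picture is of the moment at which its call begins. There is no depth.
A pose or a line that the arm cannot do raises r.IKError and nothing moves.
- r.hand_in(): hands the job in; it is judged then, once.
The state is a dict: "clock": time; "joints": joint angles; "joint_vel": joint speeds; "joint_torque": joint torques, N m; "tcp_pos": TCP position; "orientation": TCP orientation; "contact_force": force on the tool from outside, world axes, zero at the start; "torque": the same for the moment, N m; "opening": finger opening in m; "gripper_force": force on a finger pad.
Only numpy, scipy, OpenCV 4.12 (cv2) and the standard library are available. Lean on these libraries where they do the work, as an engineer would, in place of code of your own. Each camera call takes 0.05 s, during which the arm holds its last target. There are 200 camera calls.

## Working session

There is one attempt and no reset: what is moved stays moved. The work goes in short steps, each a Python script; the robot and the scene stay as the last script left them, time stands still between calls to the robot, and variables do not carry over. Pictures are saved under pics/ and viewed, at most 14 in all, crops included, and the job is handed in when it is done.

```bash
mkdir -p pics
python3 - <<'E'
from station import r
import cv2
s=r.sense(); print(s['clock'],s['tcp_pos'],s['orientation'],s['contact_force'],s['opening'])
for n in("top","side"):
    p=r.snapshot(n); cv2.imwrite(f"pics/{n}0.png",p["frame"][:,:,::-1]); print(n,p["fx"],p["cx"],p["cy"],p["dist_coeffs"],p["R"],p["t"])
E
```

```text
0.0 [0.14308206 0.58274817 0.40351137] [-1.79887957e+02 -5.82565780e-03  1.66206036e+02] [ 0.49129082 -0.04518255 -1.32748201] 0.08803904763317598
top 545.1914067846317 318.7026771215155 232.07887264292515 [-0.11476034  0.          0.          0.          0.        ] [[-4.51579710e-02 -9.98979425e-01 -9.30155098e-04]
 [-9.72026055e-01  4.41543605e-02 -2.30685370e-01]
 [ 2.30491009e-01 -9.51314827e-03 -9.73027952e-01]] [-0.0032991   0.60110268  1.1325247 ]
side 589.3469001822564 324.25306333424396 239.61202308342126 [-0.05138525  0.          0.          0.          0.        ] [[ 0.99984363  0.01100772 -0.01384013]
 [-0.00479695 -0.58447053 -0.81140076]
 [-0.01702082  0.81134027 -0.58432633]] [-0.59304384  0.04860449  1.41774231]
```

View pics/top0.png

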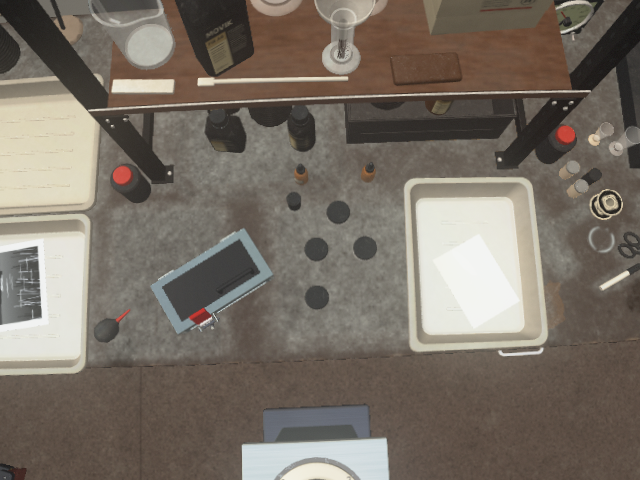

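View pics/side0.png

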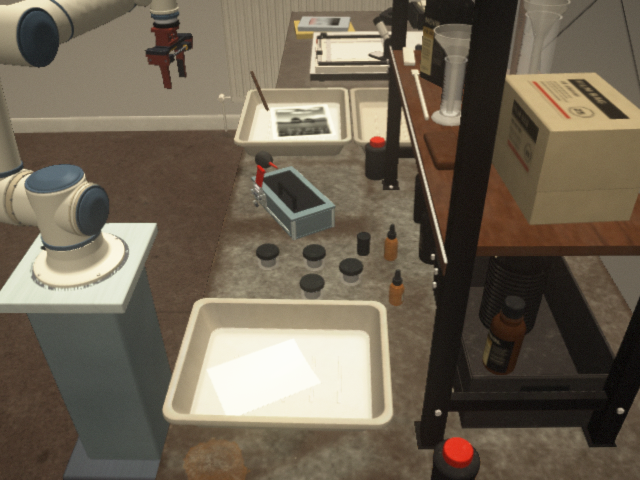

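The top view shows four jars at about (316,249), (338,212), (364,247) and (317,297). The case is centred near (212,280) with its latch at (203,317), the tray near (476,265), and the bystanders at (293,201), (300,172) and (368,172).

```bash
cat > h.py <<'E'
from station import r
import numpy as np, cv2
from scipy.spatial.transform import Rotation as Ro
def ray(p,uv):
    K=np.array([[p["fx"],0,p["cx"]],[0,p["fy"],p["cy"]],[0,0,1.]])
    n=cv2.undistortPoints(np.array(uv,float).reshape(-1,1,2),K,np.array(p["dist_coeffs"],float)).reshape(-1,2)
    R=np.array(p["R"]); d=np.c_[n,np.ones(len(n))]@R
    return -R.T@np.array(p["t"]),d
def plane(p,uv,z):
    c,d=ray(p,uv); return c+d*((z-c[2])/d[:,2])[:,None]
def proj(p,X):
    K=np.array([[p["fx"],0,p["cx"]],[0,p["fy"],p["cy"]],[0,0,1.]])
    return cv2.projectPoints(np.array(X,float).reshape(-1,1,3),cv2.Rodrigues(np.array(p["R"]))[0],np.array(p["t"],float),K,np.array(p["dist_coeffs"],float))[0].reshape(-1,2)
E
python3 - <<'E'
from h import *
np.set_printoptions(precision=4,suppress=True)
p=r.snapshot("top"); f=p["frame"].astype(int); hsv=cv2.cvtColor(p["frame"],cv2.COLOR_RGB2HSV)
gray=cv2.cvtColor(p["frame"],cv2.COLOR_RGB2GRAY)
m=(gray<45).astype(np.uint8); m[:190]=0; m[:,:140]=0; m[330:]=0
cs,_=cv2.findContours(m,cv2.RETR_EXTERNAL,cv2.CHAIN_APPROX_NONE)
for c in cs:
    a=cv2.contourArea(c)
    if a>80:
        (u,v),rad=cv2.minEnclosingCircle(c); M=cv2.moments(c); u,v=M['m10']/a,M['m01']/a
        print("dark",a,round(u,1),round(v,1),round(rad,1),plane(p,[[u,v]],0.042)[0])
        if a>2000: b=cv2.boxPoints(cv2.minAreaRect(c)); print(plane(p,b,0.065)[:,:2])
b=((f[:,:,2]-f[:,:,0])>12).astype(np.uint8); b[:220]=0;b[345:]=0;b[:,:140]=0;b[:,285:]=0
cs,_=cv2.findContours(b,cv2.RETR_EXTERNAL,cv2.CHAIN_APPROX_NONE); c=max(cs,key=cv2.contourArea)
bx=cv2.boxPoints(cv2.minAreaRect(c)); print("case",cv2.contourArea(c),bx,plane(p,bx,0.065)[:,:2])
red=((f[:,:,0]>150)&(f[:,:,1]<70)).astype(np.uint8)
vs,us=np.nonzero(red[290:340,170:240]); print("red",us.min()+170,us.max()+170,vs.min()+290,vs.max()+290,us.mean()+170,vs.mean()+290)
cv2.imwrite("pics/crop1.png",cv2.resize(p["frame"][220:345,140:300,::-1],None,fx=5,fy=4.8,interpolation=cv2.INTER_CUBIC))
w=cv2.inRange(hsv,(0,0,190),(60,60,255)); w[:,:400]=0; w[:,560:]=0;w[:170]=0;w[360:]=0
cs,_=cv2.findContours(w,cv2.RETR_EXTERNAL,cv2.CHAIN_APPROX_NONE); c=max(cs,key=cv2.contourArea); bx=cv2.boxPoints(cv2.minAreaRect(c)); print("tray",bx,plane(p,bx,0.07)[:,:2],plane(p,bx,0.006)[:,:2])
print(plane(p,[[300,172],[368,172],[293,201]],0.07), plane(p,[[300,102],[570,92],[150,180]],0.3))
E
```

```text
case 1961.5 [[147.6854 285.6966]
 [242.5169 226.4269]
 [272.3483 274.1573]
 [177.5169 333.4269]] [[0.4979 0.3497]
 [0.6222 0.1383]
 [0.512  0.0746]
 [0.3919 0.2825]]
red 190 204 308 318 196.95 313.21666666666664
tray [[403.5217 178.8031]
 [540.096  173.4472]
 [546.8453 345.5551]
 [410.2711 350.9109]] [[ 0.7157 -0.2283]
 [ 0.7164 -0.5485]
 [ 0.3268 -0.5106]
 [ 0.3335 -0.2124]] [[ 0.7372 -0.2397]
 [ 0.7379 -0.5775]
 [ 0.327  -0.5375]
 [ 0.3341 -0.2229]]
[[ 0.7423  0.0056  0.07  ]
 [ 0.7354 -0.1487  0.07  ]
 [ 0.6744  0.0237  0.07  ]] [[ 0.8003 -0.0043  0.3   ]
 [ 0.8053 -0.5327  0.3   ]
 [ 0.6583  0.2771  0.3   ]]
```

View pics/crop1.png

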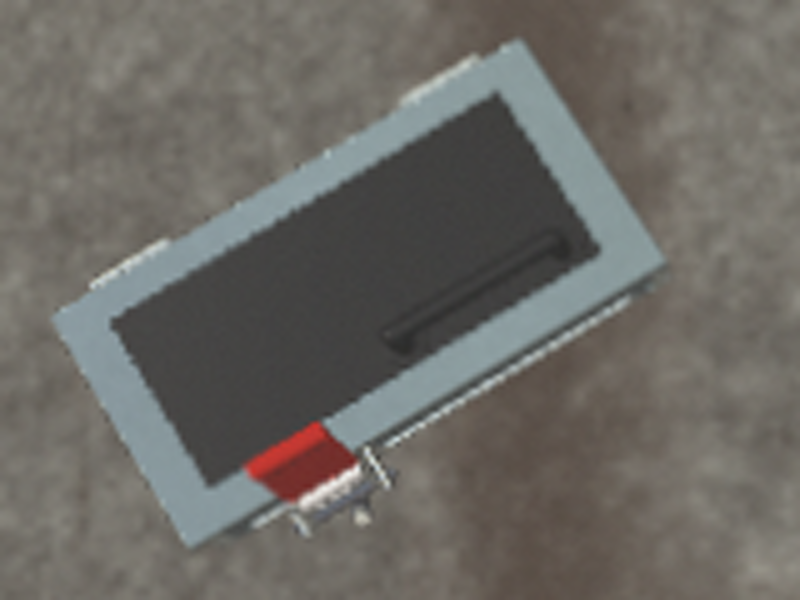

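The crop shows the lid corners at crop pixels (55,315), (520,40), (665,265) and (190,545). The handle bar runs from (400,340) to (560,245), and the red latch tip bar spans about (250,468) to (320,428).

Run:
```python
from h import *
np.set_printoptions(precision=4,suppress=True)
p=r.snapshot("top"); gray=cv2.cvtColor(p["frame"],cv2.COLOR_RGB2GRAY)
C=lambda a:np.array(a)/[5,4.8]+[140,220]-[.4,.4]
L=plane(p,C([[55,315],[520,40],[665,265],[190,545]]),0.065)[:,:2]; print(L, [np.linalg.norm(L[i]-L[(i+1)%4]) for i in range(4)])
ctr=L.mean(0); d=(L[0]-L[1])+(L[3]-L[2]); yaw=np.arctan2(-d[0],d[1]); print("ctr",ctr,"yaw",np.degrees(yaw))
xc=np.array([np.cos(yaw),np.sin(yaw)]); yc=np.array([-xc[1],xc[0]])
H=plane(p,C([[400,338],[560,242]]),0.099)[:,:2]; h=H.mean(0)-ctr; print("handle",H,h@xc,h@yc,np.linalg.norm(H[0]-H[1]))
T=plane(p,C([[250,468],[322,428]]),0.046+0.074*np.cos(.26)+.004)[:,:2]; t=T.mean(0)-ctr; print("tip",T,t@xc,t@yc)
m=((gray<60)).astype(np.uint8); m[:190]=0; m[:,:280]=0; m[330:]=0;m[:,400:]=0
cs,_=cv2.findContours(m,cv2.RETR_EXTERNAL,cv2.CHAIN_APPROX_NONE)
for c in cs:
    a=cv2.contourArea(c)
    if a>80:
        M=cv2.moments(c); u,v=M['m10']/a,M['m01']/a
        print(a,cv2.boundingRect(c),u,v,plane(p,[[u,v]],0.042)[0])
print(gray[249,316],gray[240,300])
print(r.sense()['clock'])
```

```text
[[0.4987 0.3431]
 [0.6186 0.136 ]
 [0.5105 0.0741]
 [0.3925 0.2823]] [np.float64(0.23940592117985238), np.float64(0.12453638428139899), np.float64(0.23930400605073607), np.float64(0.1223802455865707)]
ctr [0.5051 0.2089] yaw 29.821109047650673
handle [[0.4775 0.1844]
 [0.5173 0.1158]] -0.03589448227267169 -0.047220023103951576 0.07930880796979219
tip [[0.421  0.2429]
 [0.437  0.213 ]] -0.05653565129168136 0.054404108373240355
67 117
0.2
```

```bash
cat >> h.py <<'E'
YAW=29.8; _y=np.radians(YAW); XC=np.array([np.cos(_y),np.sin(_y)]); YC=np.array([-XC[1],XC[0]])
CC=np.array([.5051,.2089])+.001*XC-.001*YC
def W(x,y): return CC+x*XC+y*YC          # case frame (m) -> world xy
def ori(a):                               # tool down, fingers closing along world angle a (deg)
    y=(a+90+180)%360-180
    best=None
    for k in (y,(y+360)%360-180):
        q=r.inverse_kinematics([.5,.1,.4],[180,0,k])
        if q is not None and (best is None or abs(q[5])<best[0]): best=(abs(q[5]),k)
    return [180,0,best[1]]
def pose(xy,tip): return [xy[0],xy[1],tip+.182]
def go(xy,tip,o): r.reach(pose(xy,tip),o)
def line(xy,tip,v=.15): r.servo_line(pose(xy,tip),speed=v)
def st(msg=""):
    s=r.sense(); print(msg,"t%.1f"%s['clock'],"tip",np.round(np.array(s['tcp_pos'])-[0,0,.182],3),"F",np.round(s['contact_force'],1),"open %.4f"%s['opening'],"gf %.1f"%s['gripper_force'],"j6 %.0f"%s['joints'][5])
def jars(p,th=90,lo=(280,190,400,330),z=.042):
    g=cv2.cvtColor(p["frame"],cv2.COLOR_RGB2GRAY); m=np.zeros_like(g); u0,v0,u1,v1=lo
    m[v0:v1,u0:u1]=(g[v0:v1,u0:u1]<th)*255; m=cv2.morphologyEx(m,cv2.MORPH_OPEN,np.ones((3,3)))
    out=[]
    for c in cv2.findContours(m,cv2.RETR_EXTERNAL,cv2.CHAIN_APPROX_NONE)[0]:
        a=cv2.contourArea(c)
        if a>60:
            (u,v),(w,h),_=cv2.minAreaRect(c); out.append((*plane(p,[[u,v]],z)[0][:2],a,w,h,u,v))
    return np.array(out)
E
python3 - <<'E'
from h import *
np.set_printoptions(precision=3,suppress=True)
p=r.snapshot("top"); print(jars(p)); print("posts",plane(p,[[165,182],[505,165]],0)[:,:2])
o=ori(YAW+90); print(o)
r.grab(5)
go(W(-.030,.055),.22,o); st()
line(W(-.030,.055),.100); st("down")
line(W(-.100,.055),.100,.07); st("pushed")
line(W(-.085,.055),.100); line(W(-.085,.055),.25,.3)
go(W(.0,-.28),.25,o)
p=r.snapshot("top"); cv2.imwrite("pics/t1.png",cv2.resize(p["frame"][200:345,110:310,::-1],None,fx=4,fy=4)); st()
E
```

```text
[[  0.461  -0.019 418.     22.     23.    316.5   297.   ]
 [  0.568  -0.023 399.     22.     22.    316.    249.   ]
 [  0.566  -0.133 391.     22.     22.    365.    248.   ]
 [  0.652  -0.077 386.5    22.     22.    338.    212.   ]
 [  0.683   0.025 200.5    18.     14.    293.    201.   ]]
posts [[ 0.758  0.334]
 [ 0.765 -0.494]]
[180, 0, 29.80000000000001]
 t3.3 tip [0.453 0.242 0.22 ] F [0.7 0.3 0. ] open 0.0006 gf 0.0 j6 84
down t4.2 tip [0.453 0.242 0.101] F [-0.6 -0.3  0.7] open 0.0005 gf 0.0 j6 84
pushed t5.4 tip [0.393 0.207 0.1  ] F [-0.3 -0.1 -0.2] open 0.0008 gf 0.0 j6 84
 t7.6 tip [ 0.645 -0.033  0.251] F [-0.8 -0.8 -0.7] open 0.0007 gf 0.0 j6 54
```

View pics/t1.png

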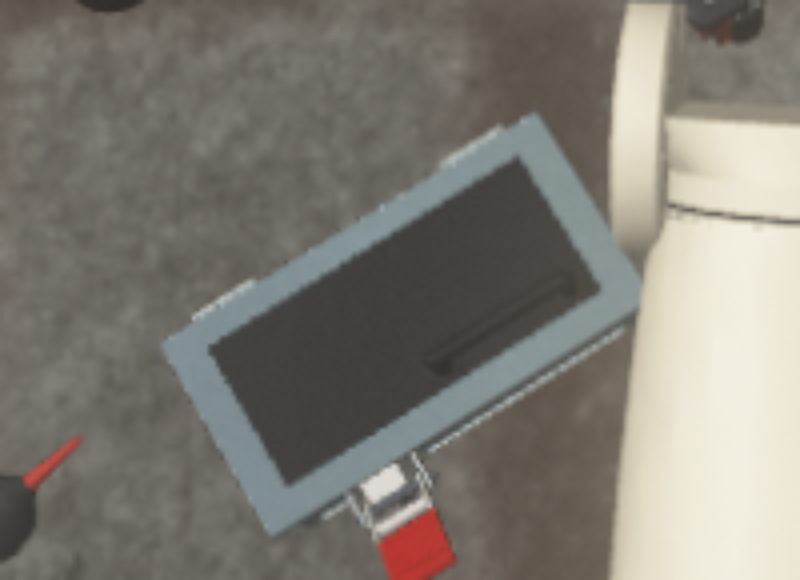

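The latch is open: the red tip now leans toward the robot at crop pixel (415,545).

Run:
```python
from h import *
o=ori(YAW); print(o)
B=lambda t:(.06-.095*np.cos(t)+.044*np.sin(t), .055+.095*np.sin(t)+.044*np.cos(t))
x,z=B(0)
go(W(x,-.045),.2,o); r.let_go(); line(W(x,-.045),z-.019); st("at bar")
r.grab(25); st("gripped")
for t in np.linspace(.15,1.35,9):
    x,z=B(t); line(W(x,-.045),z-.019,.12)
st("up"); r.let_go(); st("released")
line(W(x,-.045),.27,.2); r.grab(5)
o2=ori(YAW+90); go(W(-.08,0),.26,o2); line(W(-.08,0),.14,.3); st("front")
for x in np.arange(-.06,.070,.005):
    line(W(x,0),.14,.08); s=r.sense(); f=np.array(s['contact_force'][:2])@XC
    if x>.02: print(round(x,3),round(f,1),end="; ")
    if f<-9: break
line(W(x-.03,0),.14); line(W(x-.03,0),.26,.3); st()
go([.45,-.25],.26,o2)
p=r.snapshot("side"); cv2.imwrite("pics/s2.png",cv2.resize(p["frame"][120:320,220:440,::-1],None,fx=3,fy=3)); st()
```

```text
[180, 0, 119.80000000000001]
at bar t11.1 tip [0.499 0.152 0.081] F [-0.1 -0.3 -0.1] open 0.0877 gf 0.0 j6 -17
gripped t12.3 tip [0.499 0.152 0.08 ] F [ 3.6  2.2 -3.2] open 0.0092 gf 25.0 j6 -17
up t14.8 tip [0.601 0.211 0.14 ] F [3.1 0.8 4.7] open 0.0093 gf 25.0 j6 -14
released t16.1 tip [0.6   0.21  0.138] F [ 3.   2.2 -0.5] open 0.0875 gf 1.3 j6 -14
front t20.2 tip [0.437 0.169 0.141] F [-1.2  0.6  0.6] open 0.0004 gf 0.0 j6 77
0.025 0.6; 0.03 0.0; 0.035 0.1; 0.04 0.6; 0.045 -0.6; 0.05 -0.2; 0.055 -11.2;  t27.2 tip [0.529 0.221 0.261] F [ 0.9  0.4 -0.5] open 0.0007 gf 0.0 j6 80
 t29.0 tip [ 0.45  -0.249  0.26 ] F [ 0.1 -0.5  0.2] open 0.0003 gf 0.0 j6 27
```

View pics/s2.png

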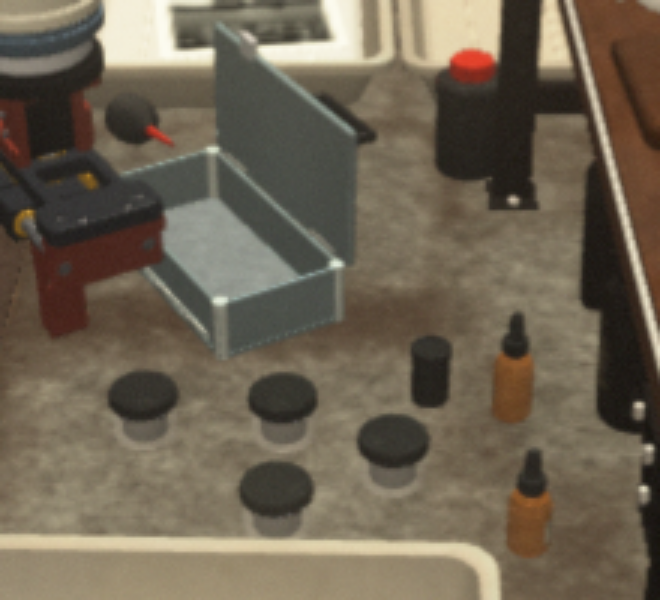

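The lid stands upright, the case is empty, and the four jars are where they were measured.

```bash
cat >> h.py <<'E'
import json,os
OJ=None
def fz(n=12):
    v=[]
    for _ in range(n): v.append(r.sense()['contact_force'][2]); r.wait(.02)
    return np.mean(v)
SL=[(-.027,.054),(-.027,-.054),(.013,0.)]; TS=[(.48,-.33),(.48,-.43),(.59,-.33),(.59,-.43)]
def pick(xy):
    """grasp, lift and weigh the jar at xy; returns heft in N"""
    o=ori(90); r.let_go(); go(xy,.16,o); r.wait(.2); f0=fz()
    line(xy,.015,.2); r.grab(20); r.wait(.1); st("grip"); line(xy,.16,.2); r.wait(.3)
    h=f0-fz(); st("heft %.2f N"%h); return h
def put(xy,a,z):
    o=ori(a); r.servo_line(pose(r.sense()['tcp_pos'][:2],.23),speed=.3); go(xy,.23,o); line(xy,z+.015+.02,.25); f0=fz(5)
    for d in (.014,.009,.006,.004,.002,.000):
        line(xy,z+.015+d,.06)
        if fz(3)-f0>2.5: break
    st("down d=%.3f"%d); r.let_go(); line(xy,.2,.3)
E
python3 - <<'E'
from h import *
h=pick([.461,-.019])
if h>1.5: put(W(*SL[0]),YAW+90,.006)
else: put(TS[0],90,.006)
p=r.snapshot("top"); print(np.round(jars(p),3)); cv2.imwrite("pics/t3.png",p["frame"][100:400,100:600,::-1]); st()
E
```

```text
grip t34.3 tip [ 0.461 -0.019  0.015] F [-0.5 -0.1  1.7] open 0.0535 gf 20.0 j6 -97
heft 2.95 N t35.7 tip [ 0.461 -0.019  0.16 ] F [-0.1 -0.3 -2.3] open 0.0535 gf 20.0 j6 -97
down d=0.000 t41.5 tip [0.456 0.242 0.021] F [-0.3  0.1 -3.4] open 0.0534 gf 20.0 j6 84
[[ 5.700e-01  2.100e-02  4.070e+02  2.200e+01  2.300e+01  2.965e+02
   2.490e+02]
 [ 5.670e-01 -1.330e-01  3.965e+02  2.300e+01  2.200e+01  3.650e+02
   2.475e+02]
 [ 6.520e-01 -7.700e-02  3.905e+02  2.200e+01  2.200e+01  3.380e+02
   2.120e+02]
 [ 6.830e-01  2.500e-02  2.030e+02  1.800e+01  1.400e+01  2.930e+02
   2.010e+02]]
 t43.0 tip [0.456 0.242 0.197] F [-0.6 -1.3 -0.2] open 0.0876 gf 0.0 j6 84
```

View pics/t3.png

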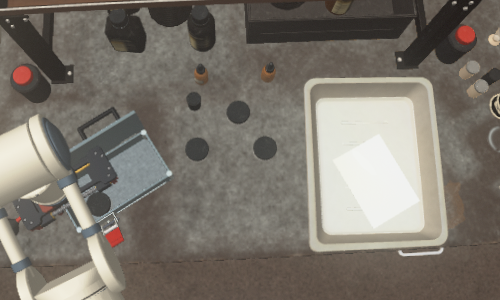

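The first jar was heavy and is now in the case. One jar has been knocked to (0.570, 0.021), so I re-detect before each pick.

```bash
sed -i 's/def pick(xy):/def pick(xy,a=90):/; s/o=ori(90); r.let_go()/o=ori(a); r.let_go()/' h.py
python3 - <<'E'
from h import *
ns,nt=1,0
for k in range(3):
    J=jars(r.snapshot("top")); J=J[J[:,2]>300]; print(np.round(J[:,:3],3))
    if not len(J): break
    j=J[np.argmin(np.hypot(J[:,0],J[:,1]))][:2] if k else J[np.argmax(J[:,1])][:2]
    h=pick(list(j),15 if j[1]>.0 else 90)
    if r.sense()['opening']<.045: print("missed"); break
    if h>1.5: put(W(*SL[ns]),YAW+90,.006); ns+=1
    else: put(TS[nt],90,.006); nt+=1
    if ns>2 and k<2: break
print(ns,nt)
go([.45,-.25],.26,ori(90))
p=r.snapshot("top"); cv2.imwrite("pics/t4.png",p["frame"][100:400,100:600,::-1]); st()
E
```

```text
[[ 5.70e-01  2.10e-02  4.07e+02]
 [ 5.67e-01 -1.33e-01  3.97e+02]
 [ 6.52e-01 -7.70e-02  3.91e+02]]
grip t46.8 tip [0.57  0.021 0.015] F [1.2 0.2 1.2] open 0.0535 gf 20.0 j6 -16
heft 0.32 N t48.2 tip [0.57  0.021 0.16 ] F [-1.1 -0.5 -0.3] open 0.0532 gf 20.0 j6 -16
down d=0.000 t53.1 tip [ 0.481 -0.33   0.023] F [ 1.6 -0.8  5.3] open 0.0536 gf 20.0 j6 -128
[[ 5.670e-01 -1.330e-01  4.035e+02]
 [ 6.520e-01 -7.700e-02  3.960e+02]]
grip t57.7 tip [ 0.567 -0.133  0.015] F [-0.1  0.4  2.3] open 0.0531 gf 20.0 j6 -107
heft 0.60 N t59.1 tip [ 0.567 -0.133  0.16 ] F [ 0.  0. -1.] open 0.0534 gf 20.0 j6 -107
down d=0.000 t63.4 tip [ 0.48  -0.43   0.021] F [ 0.6  0.1 -0.4] open 0.0536 gf 20.0 j6 -135
[[ 6.520e-01 -7.700e-02  3.935e+02]]
grip t68.6 tip [ 0.652 -0.077  0.015] F [-1.3 -0.7  2. ] open 0.0535 gf 20.0 j6 -100
heft 2.50 N t70.0 tip [ 0.652 -0.077  0.16 ] F [-0.1  0.2 -1.7] open 0.0537 gf 20.0 j6 -100
down d=0.000 t75.7 tip [0.51  0.148 0.021] F [ 1.   0.8 -1.4] open 0.0513 gf 20.0 j6 73
2 2
 t80.1 tip [ 0.45 -0.25  0.26] F [-0.3  0.7 -0.3] open 0.0877 gf 0.0 j6 -123
```

View pics/t4.png

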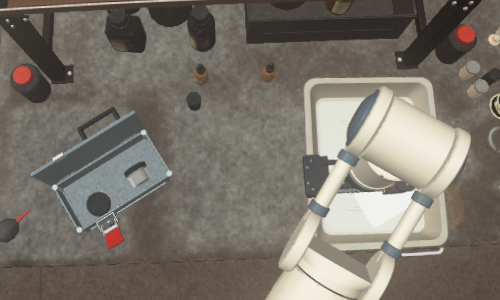

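The second heavy jar, at crop pixel (137,173), seems to lie on its side. A closer look:

Run:
```python
from h import *
a=[]
p=r.snapshot("top"); a.append(cv2.resize(p["frame"][235:345,140:290],(780,580),interpolation=cv2.INTER_CUBIC)); 
cv2.imwrite("pics/t5.png",a[0][:,:,::-1])
print(np.round(proj(p,[[*W(x,y),.055] for x,y in((-.06,-.12),(.06,-.12),(.06,.12),(-.06,.12))]),1))
```

```text
[[272.7 274. ]
 [245.  229.2]
 [152.2 285.7]
 [178.5 332.3]]
```

View pics/t5.png

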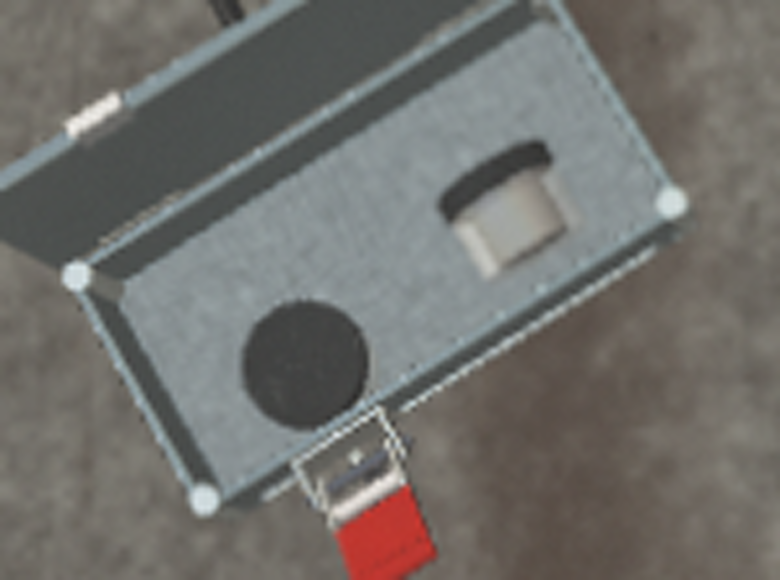

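The jar lies on its side, lid toward the back, with its axis roughly along the case's x. It caught the front wall going in. I'll lift it, tilt it up over the bench and stand it there, then place it again with more wall clearance.

```bash
cat >> h.py <<'E'
def tilt(d,ang):
    """tool tipped ang deg from straight down toward horizontal direction d (deg), fingers closing square to d"""
    base=Ro.from_euler('xyz',ori(d+90),degrees=True)
    ax=np.array([-np.sin(np.radians(d)),np.cos(np.radians(d)),0])
    return (Ro.from_rotvec(-ax*np.radians(ang))*base)
E
python3 - <<'E'
from h import *
np.set_printoptions(precision=4,suppress=True)
p=r.snapshot("top")
C=lambda a:np.array(a)/[5.2,5.273]+[140,235]-.4
L=plane(p,C([[440,205],[550,150],[495,180]]),.05)[:,:2]; B=plane(p,C([[490,276],[575,236],[533,258]]),.035)[:,:2]
f=lambda q:np.c_[(q-CC)@XC,(q-CC)@YC]
print("lid",f(L),"base",f(B))
s=f(plane(p,C([[305,363]]),.048)[:,:2]); print("std jar",s)
c=np.array([.47,-.03]); d=np.degrees(np.arctan2(c[1],c[0]))
for ang in(0,60):
    R=tilt(d,ang); z=R.apply([0,0,1]); y=R.apply([0,1,0]); print(z,y)
    for h in(.025,.12):
        P=np.array([*c,h])-.163*z; print(P,R.as_euler('xyz',degrees=True),r.inverse_kinematics(list(P),list(R.as_euler('xyz',degrees=True))))
E
```

```text
lid [[-0.0007 -0.0295]
 [-0.0057 -0.0813]
 [-0.0041 -0.0549]] base [[-0.035  -0.0315]
 [-0.0399 -0.0712]
 [-0.0383 -0.0511]]
std jar [[-0.0271  0.0529]]
[ 0.  0. -1.] [0.0637 0.998  0.    ]
[ 0.47  -0.03   0.188] [180.       0.     176.3478] [ -7.7922 -11.1123 108.4536   0.      82.6587 -94.14  ]
[ 0.47  -0.03   0.283] [180.       0.     176.3478] [ -7.7922 -14.4641 101.4751   0.      92.9889 -94.14  ]
[ 0.8643 -0.0552 -0.5   ] [ 0.0637  0.998  -0.    ]
[ 0.3291 -0.021   0.1065] [-180.       60.      176.3478] None
[ 0.3291 -0.021   0.2015] [-180.       60.      176.3478] None
```

Run:
```python
from h import *
np.set_printoptions(precision=1,suppress=True)
def T(d,ang,flip):
    base=Ro.from_euler('xyz',[180,0,d+180*flip],degrees=True); e=np.radians(d)
    return Ro.from_rotvec(-np.array([-np.sin(e),np.cos(e),0])*np.radians(ang))*base
for ang in(45,60):
  for c in([.5,-.03],[.58,-.05],[.64,-.06]):
    for d in range(-180,180,30):
      for fl in(0,1):
        qs=[]
        for h,a in((.025,ang),(.12,ang),(.12,0)):
            R=T(d,a,fl); P=np.array([*c,h])-.163*R.apply([0,0,1]); qs.append(r.inverse_kinematics(list(P),list(R.as_euler('xyz',degrees=True))))
        if all(q is not None for q in qs): print(ang,c,d,fl,np.array(qs[0]),np.array(qs[2]))
```

```text
45 [0.5, -0.03] -180 0 [ -5.   33.6  68.1  -4.2 123.  -95.8] [ -7.3  -9.6  97.3   0.   92.3 -97.3]
45 [0.5, -0.03] -180 1 [ -5.   33.6  68.1  -4.2 123.   84.2] [-7.3 -9.6 97.3 -0.  92.3 82.7]
45 [0.5, -0.03] -150 0 [   4.3   29.8   73.4  -20.2  117.3 -118.4] [  -7.3   -9.6   97.3    0.    92.3 -127.3]
45 [0.5, -0.03] -150 1 [  4.3  29.8  73.4 -20.2 117.3  61.6] [-7.3 -9.6 97.3 -0.  92.3 52.7]
45 [0.5, -0.03] -120 1 [ 12.6  20.4  85.7 -32.7 105.3  42.8] [-7.3 -9.6 97.3 -0.  92.3 22.7]
45 [0.5, -0.03] -90 1 [ 18.5   6.1 102.4 -42.1  89.4  26. ] [-7.3 -9.6 97.3  0.  92.3 -7.3]
45 [0.5, -0.03] -60 1 [ 19.6 -13.  120.7 -47.6  70.3   5.6] [ -7.3  -9.6  97.3  -0.   92.3 -37.3]
45 [0.5, -0.03] -30 0 [ 10.  -36.8 137.3 -37.3  48.6 147.4] [ -7.3  -9.6  97.3  -0.   92.3 112.7]
45 [0.5, -0.03] -30 1 [ 10.  -36.8 137.3 -37.3  48.6 -32.6] [ -7.3  -9.6  97.3   0.   92.3 -67.3]
45 [0.5, -0.03] 30 0 [-32.1 -31.3 134.   45.4  61.5  11. ] [-7.3 -9.6 97.3 -0.  92.3 52.7]
45 [0.5, -0.03] 60 0 [-35.6  -8.2 116.5  45.4  81.  -16.9] [-7.3 -9.6 97.3 -0.  92.3 22.7]
45 [0.5, -0.03] 90 0 [-31.2   9.8  98.3  37
[... 7394 characters left out ...]
.4 12.3 75.  -0.  92.7 81.6]
60 [0.64, -0.06] 30 0 [-31.8  -2.1 119.   71.2  53.7 -13. ] [-8.4 12.3 75.  -0.  92.7 51.6]
60 [0.64, -0.06] 60 0 [-35.1  18.2  96.5  60.6  82.  -23.9] [-8.4 12.3 75.  -0.  92.7 21.6]
60 [0.64, -0.06] 90 0 [-31.1  37.2  70.7  50.4 105.8 -32.1] [-8.4 12.3 75.   0.  92.7 -8.4]
60 [0.64, -0.06] 120 0 [-23.8  54.7  44.3  40.4 127.8 -42.4] [ -8.4  12.3  75.   -0.   92.7 -38.4]
60 [0.64, -0.06] 120 1 [-23.8  54.7  44.3  40.4 127.8 137.6] [ -8.4  12.3  75.    0.   92.7 141.6]
60 [0.64, -0.06] 150 0 [-15.   70.3  19.2  24.4 147.2 -61.5] [ -8.4  12.3  75.    0.   92.7 -68.4]
60 [0.64, -0.06] 150 1 [-15.   70.3  19.2  24.4 147.2 118.5] [ -8.4  12.3  75.    0.   92.7 111.6]
```

Run:
```python
from h import *
o=[180,0,YAW]; g=W(-.024,-.053)
go(g,.23,o); line(g,.05,.25); line(g,.013,.08); st("at"); r.grab(35); st("grip"); line(g,.23,.2); st("lift")
c=np.array([.5,-.02]); d=90
def T(a): return Ro.from_rotvec([np.radians(a),0,0])*Ro.from_euler('xyz',[180,0,d],degrees=True)
def P(a,h): return list(np.array([*c,h])-.163*T(a).apply([0,0,1]))
print(T(60).apply([0,0,1]),T(60).apply([1,0,0]))
r.reach(P(0,.15),list(T(0).as_euler('xyz',degrees=True)))
r.reach(P(60,.12),list(T(60).as_euler('xyz',degrees=True))); st("tilted")
r.servo_line(P(60,.04),speed=.12); r.wait(.2); f0=fz(6)
for h in np.arange(.036,.0235,-.002):
    r.servo_line(P(60,h),speed=.05); f=fz(3)-f0
    if f>2: break
print("h",h,f); p=r.snapshot("side"); cv2.imwrite("pics/s6.png",cv2.resize(p["frame"][140:330,180:440,::-1],None,fx=3,fy=3)); st()
```

```text
at t84.6 tip [0.512 0.151 0.013] F [0.7 0.4 0.7] open 0.0875 gf 0.0 j6 73
grip t85.2 tip [0.512 0.151 0.013] F [ 0.  -1.4  1. ] open 0.0504 gf 35.0 j6 73
lift t86.5 tip [0.512 0.151 0.228] F [ 1.   0.  -3.6] open 0.0502 gf 35.0 j6 73
[ 1.11022302e-16  8.66025404e-01 -5.00000000e-01] [8.32667268e-17 5.00000000e-01 8.66025404e-01]
tilted t88.6 tip [ 0.5   -0.161  0.02 ] F [-0.1  0.2 -2.6] open 0.0507 gf 35.0 j6 -32
h 0.023999999999999987 0.870191594210993
 t91.8 tip [ 0.5   -0.161 -0.076] F [ 0.5 -0.  -1.5] open 0.0500 gf 35.0 j6 -40
```

View pics/s6.png

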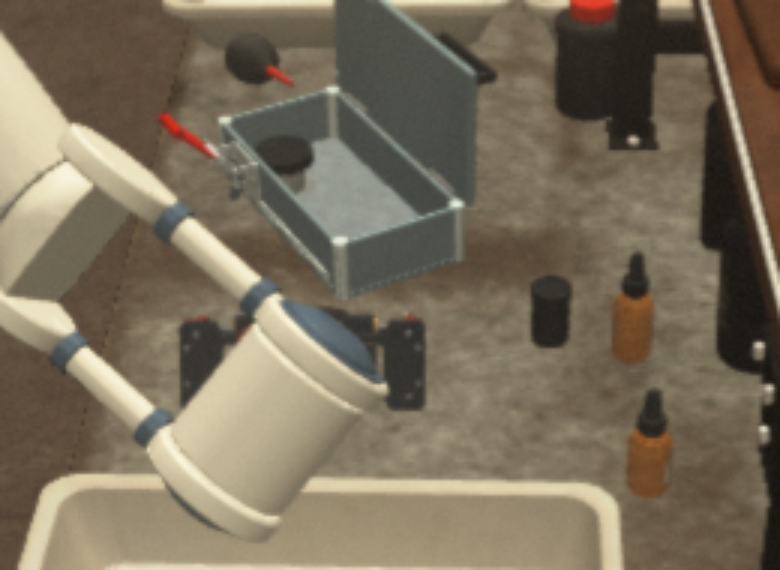

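The gripper, tilted 60°, holds the jar just over the bench; the hand hides the jar from this view. I'll release it, back off and look.

Run:
```python
from h import *
t=np.array(r.sense()['tcp_pos']); z=np.array([0,.866,-.5])
r.servo_line(list(t-[0,0,.002]),speed=.03); st(); r.let_go(); r.wait(.4)
r.servo_line(list(t-.09*z),speed=.12); go([.45,-.25],.26,ori(90))
p=r.snapshot("top"); print(np.round(jars(p,lo=(270,190,400,330)),3))
p=r.snapshot("side"); cv2.imwrite("pics/s7.png",cv2.resize(p["frame"][140:330,220:420,::-1],None,fx=3,fy=3)); st()
```

```text
t92.1 tip [ 0.5   -0.161 -0.077] F [-0.7 -2.2  5.1] open 0.0505 gf 35.0 j6 -40
[[ 4.970e-01 -3.000e-02  4.200e+02  2.300e+01  2.300e+01  3.205e+02
   2.805e+02]
 [ 6.830e-01  2.500e-02  2.030e+02  1.800e+01  1.400e+01  2.930e+02
   2.010e+02]]
 t95.5 tip [ 0.45  -0.25   0.258] F [-0.4 -0.3  0. ] open 0.0878 gf 0.0 j6 -123
```

View pics/s7.png

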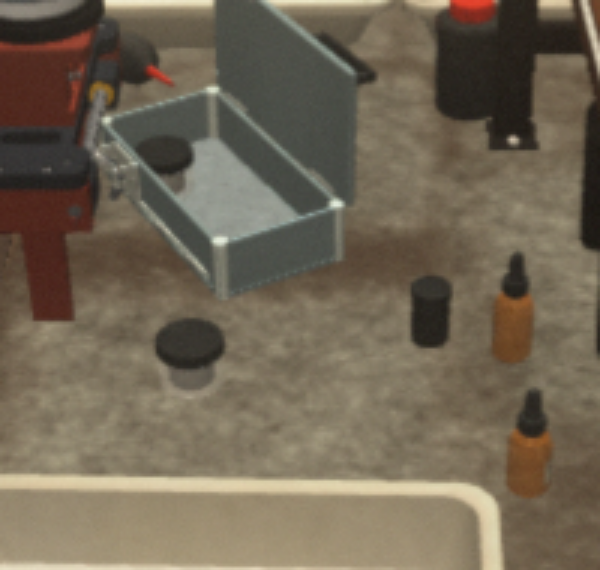

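The jar stands upright at (0.497, −0.030). It goes back into the case, this time centred between front and back walls.

Run:
```python
from h import *
pick([.497,-.030]); put(W(0,-.054),YAW+90,.006)
go([.42,-.12],.28,ori(90))
p=r.snapshot("top"); a=cv2.resize(p["frame"][235:345,140:290],(390,290)); b=cv2.resize(p["frame"][170:360,390:560],(390,290)); cv2.imwrite("pics/t8.png",np.hstack([a,b])[:,:,::-1]); st()
```

```text
grip t98.7 tip [ 0.497 -0.03   0.015] F [0.5 0.1 2.6] open 0.0533 gf 20.0 j6 -97
heft 2.43 N t100.1 tip [ 0.497 -0.03   0.16 ] F [ 0.5  0.2 -2.4] open 0.0533 gf 20.0 j6 -97
down d=0.000 t105.8 tip [0.533 0.162 0.021] F [-0.3 -0.1 -3. ] open 0.0536 gf 20.0 j6 74
 t110.0 tip [ 0.42 -0.12  0.28] F [ 0.1 -0.2  0.9] open 0.0876 gf 0.0 j6 -110
```

View pics/t8.png

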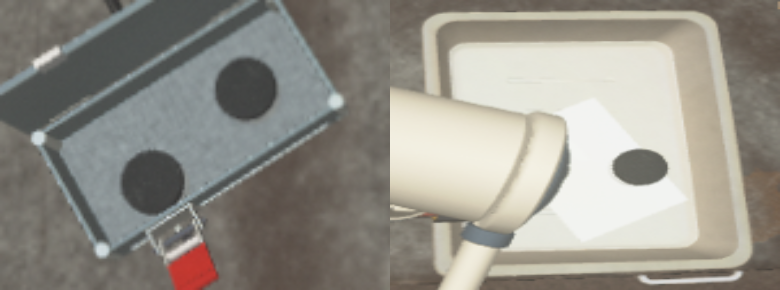

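Two heavy jars stand in the case. One light jar is visible in the tray and the arm hides the other. Next I close the lid and the latch.

Run:
```python
from h import *
o=ori(YAW+90); r.grab(5)
S=lambda t,u=.1,n=.008:(.06-u*np.cos(t)+n*np.sin(t), .055+u*np.sin(t)+n*np.cos(t))
go(W(.03,.05),.27,o); line(W(.12,.05),.27,.25); line(W(.12,.05),.155,.25); st("behind")
for t in list(np.arange(1.55,.04,-.1))+[0.]:
    x,z=S(t); line(W(x+.010,.05),z,.12); s=r.sense(); F=s['contact_force']; print("%.2f:%.1f/%.1f"%(t,np.array(F[:2])@XC,F[2]),end=" ")
st()
for k in range(6):
    z-=.001; line(W(x+.010,.05),z,.03); F=r.sense()['contact_force'][2]; print(round(z,3),round(F,1))
    if F>12: break
line(W(x+.010,.05),.24,.25); st()
go([.42,-.12],.28,ori(90))
p=r.snapshot("side"); a=cv2.resize(p["frame"][150:250,230:350],(390,325)); p=r.snapshot("top"); b=cv2.resize(p["frame"][220:345,140:290],(390,325)); cv2.imwrite("pics/c9.png",np.hstack([a,b])[:,:,::-1])
```

```text
behind t115.3 tip [0.585 0.311 0.157] F [0.2 0.9 0.6] open 0.0006 gf 0.0 j6 85
1.55:0.6/0.5 1.45:0.1/0.4 1.35:0.2/0.4 1.25:0.1/0.7 1.15:0.5/-0.4 1.05:1.1/-0.1 0.95:-0.0/-0.3 0.85:0.6/0.2 0.75:0.7/-0.1 0.65:0.6/0.1 0.55:0.6/0.3 0.45:0.4/0.6 0.35:0.7/-0.4 0.25:-1.0/-0.6 0.15:0.1/0.7 0.05:-0.8/1.0 0.00:-1.4/6.0  t119.9 tip [0.456 0.237 0.064] F [-1.2 -0.8  6. ] open 0.0010 gf 2.7 j6 84
0.062 9.5
0.061 14.7
 t121.2 tip [0.456 0.237 0.238] F [-0.2 -0.6 -0.2] open 0.0004 gf 0.0 j6 84
```

View pics/c9.png

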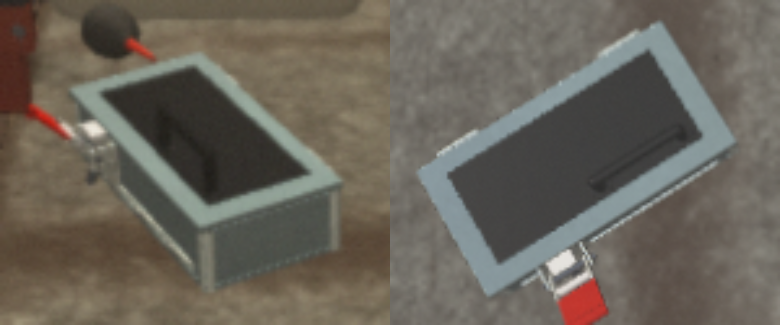

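The lid is shut and the latch is still open. I'll push the lever toward the case.

Run:
```python
from h import *
o=ori(YAW+90)
go(W(-.165,.055),.22,o); line(W(-.165,.055),.088,.25); st()
for x in (-.13,-.115,-.10,-.085,-.08):
    line(W(x,.055),.088,.07); F=r.sense()['contact_force']; print(x,np.round(np.array(F[:2])@XC,1))
    if np.array(F[:2])@XC<-20: break
line(W(-.12,.055),.088); line(W(-.12,.055),.25,.3)
go([.42,-.12],.28,ori(90))
p=r.snapshot("top"); b=cv2.resize(p["frame"][220:345,140:290],(390,325)); a=cv2.resize(r.snapshot("side")["frame"][150:250,230:350],(390,325))
go([.4,.0],.35,ori(90)); c=cv2.resize(r.snapshot("top")["frame"][100:400,280:580],(390,325)); d=cv2.resize(r.snapshot("side")["frame"][150:440,160:440],(390,325))
cv2.imwrite("pics/l10.png",np.vstack([np.hstack([a,b]),np.hstack([c,d])])[:,:,::-1][::1]); st()
im=cv2.imread("pics/l10.png"); cv2.imwrite("pics/l10.png",cv2.resize(im,(720,600)))
```

```text
t127.7 tip [0.336 0.174 0.089] F [0.2 0.4 0.3] open 0.0004 gf 0.0 j6 82
-0.13 -4.0
-0.115 -0.3
-0.1 -0.5
-0.085 -0.8
-0.08 -0.8
 t134.4 tip [ 0.401 -0.001  0.348] F [ 0.2 -0.8  0.4] open 0.0007 gf 0.0 j6 -95
```

View pics/l10.png

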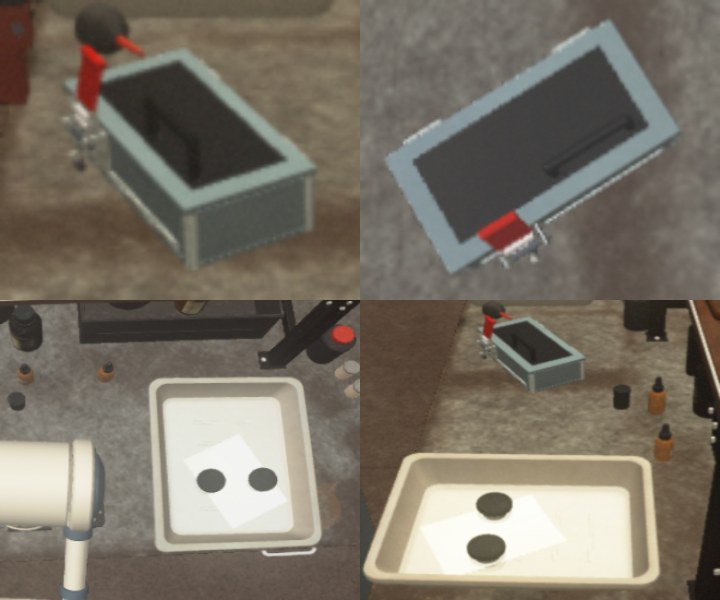

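The latch is closed and the lid is shut. Both light jars stand in the tray, and the bystanders have not moved.

```bash
python3 -c "
from station import r
print(r.hand_in())"
```

```text
the job is handed in; nothing more can be done
None
```

The job is handed in: both heavy jars stand in the shut and latched case, both light jars are in the print tray, and the bystanders were left alone; one heavy jar tipped over while being placed and was stood upright and put back before the lid was closed.

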